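# Slide a test cassette along the guide rail into the reader's corner pocket

### The job

Load the cassette reader: with a fingertip, push the white test cassette lying on the reader's black deck flat against the long guide rail, then, keeping it against the rail, slide it along until it is fully home in the corner pocket, touching both the rail and the end stop. Do not grip it or lift it off the deck, and leave everything else where it stands.

Things in the scene. Friction and masses are not known exactly. Their poses are not given: they have to be found in the camera images.
- reader: The cassette reader, fixed: a low white instrument, 400 mm wide (its y) and 220 mm deep (its x, origin at mid-depth), with a flat black deck 62 mm above the table; the blue fascia slopes down in front, to 150 mm from the origin. Origin: centre of its underside; +x away from its front panel, +y towards the pocket end, z up. A 10 mm high white strip lies on the deck's rear edge, x = 84 to 108 mm.
- rail_start (a point): The end of the aluminium guide rail away from the pocket, on its inner face at deck level; at (55, -190, 62) mm in the reader's frame. The rail is 8 mm high, 10 mm thick (to +x) and runs 355 mm along the reader's +y; its inner face looks to the reader's -x.
- pocket_corner (a point): The pocket's inner corner, where rail face, end stop face and deck meet; (55, 150, 62) mm in the reader's frame, reader's axes. A cassette that is home has its origin at (-15, -38, 0) mm from here, long side along the rail. The end stop is 11 mm high, with a 2.5 mm thick hold-down lip on top that overhangs the pocket by 6 mm (underside 11 mm above the deck).
- guide_mouth (a point): The start of the pocket's outer guide, on its face that looks at the rail, at deck level; (21, 120, 62) mm in the reader's frame. The guide is 8 mm high and thick and runs 30 mm to the end stop, 34 mm from the rail; before it a lead-in of the same height flares away from the rail, back to about (8, 111) mm in the reader's frame.
- cassette: The test cassette to load: a flat white plastic box 76 mm long (its y), 30 mm wide (its x), 9 mm thick, 20 to 45 g, with a result window and a sample well on top. It starts flat on the deck, its middle 45 to 65 mm from the rail's face and 195 to 275 mm from the end stop, turned up to 0.35 rad. Smooth: it slides easily (friction about 0.2) on deck and rail. Origin: centre of its underside; z up.
- sample_pot: A bystander on the deck's front half: a grey round pot with a white screw cap, 32 mm across, 32 mm high. Origin: centre of its underside.
- steel_block: A bystander on the deck's front half near the pocket end: a bare steel reference block 26 x 40 x 14 mm. Origin: centre of its underside.
- tip_box: A bystander on the table to the right: a grey box of pipette tips 80 x 120 x 60 mm. Origin: centre of its underside.
- spray_bottle: A bystander on the table to the left: a blue spray bottle 54 mm across, 183 mm high. Origin: centre of its underside.
- waste_beaker: A bystander on the table to the right: a glass beaker 72 mm across, 85 mm high. Origin: centre of its underside.
- buffer_bottle: A bystander on the table to the left: an amber bottle 48 mm across, 100 mm high. Origin: centre of its underside.
Mind the look-alikes: they are no part of the job. Several things have the shape of the cassette; the one meant has the colours described above.

How it is judged:
On the way:
1. the cassette lies flat along the guide rail (within 3 mm), still clear of the pocket (x of cassette in the frame of pocket_corner above -0.018 m and angle between the y axis of cassette and the y axis of reader, either way round below 0.07 rad and y of cassette in the frame of pocket_corner below -0.085 m), for 0.2 s.
At the end, for the whole second after the job is handed in: The cassette rests flat on the deck in the corner pocket, within 2 mm of touching the rail and within 2.2 mm of touching the end stop, its long side parallel to the rail within 0.05 rad, at rest (x of cassette in the frame of pocket_corner between -0.017 and -0.012 m and y of cassette in the frame of pocket_corner between -0.0402 and -0.035 m and angle between the y axis of cassette and the y axis of reader, either way round below 0.05 rad and z of cassette in the frame of pocket_corner below 0.002 m and linear speed of cassette below 0.01 m/s).
It fails at once if the cassette is lifted off the deck (over 5 mm) or tipped (z of cassette in the frame of pocket_corner above 0.005 m or z of cassette in the frame of pocket_corner below -0.02 m or angle between cassette's own z axis and vertical above 0.2 rad).
It fails at once if on the way to the pocket (its middle less than 150 mm from the end stop) the cassette leaves the rail by more than 6 mm (y of cassette in the frame of pocket_corner above -0.15 m and x of cassette in the frame of pocket_corner below -0.021 m).
It fails at once if a bystander is moved by more than 10 mm (distance of any of sample_pot, steel_block, tip_box, spray_bottle, waste_beaker, buffer_bottle from where it was at the start of the episode above 0.01 m).
It also fails if it takes over 45 s, if anything falls off the work surface, if the arm or the gripper's body presses on something with over 40 N, if the wrist force passes 120 N, or if a joint passes its speed limit or range.

### The arm

A 6-joint arm with a two-finger parallel gripper is mounted at the origin on the work surface. World frame = base frame: x ahead of the robot, y to its left, z up, the work surface at z = 0. Lengths are in m, angles in rad, forces in N, time in s.
With the tool pointing down it reaches from about 0.425 to 0.95 m from the base axis. Payload 3.5 kg.
Tool frame: the origin (TCP) lies midway between the tips of the shut fingers; the grasp point (between the pads) lies 19 mm behind it; x points along the fingers, y is the direction in which the jaws open and shut, and the axes are right-handed (so a half turn about x gives the same grasp; the last joint's range is limited). The gripper opens to 85 mm and grips with 20 to 120 N. Pads are 22 mm wide; open, the fingers measure 114 mm over their backs; the gripper's body (76 mm by 85 mm) begins 54 mm behind the grasp point. The pads swing forward as they close: fully open they stand 13 mm farther back than shut.
Start: joints at [1.094, 0.286, 1.577, -0, 1.279, -0.15], TCP at [0.217, 0.639, 0.231] pointing down, gripper open.
Joint ranges: [-2.77, 2.77], [-0.9, 2.22], [0.21, 2.48], [-1.53, 4.67], [0.24, 2.81], [-2.84, 2.84]. Speed limits (rad/s): [2.79, 2.79, 3.14, 3.14, 3.14, 3.14].

### API

Orientations are given as a unit quaternion [x, y, z, w].
In Python, from plant import ctrl, vision gives the robot as it stands. The module is installed in compiled form; this text tells all that it offers.
- The arm moves only by the tool play_rows, never from a script. Its arguments are lists of equal length, an entry for each row: "claw": the closure in counts, from 0 (fully open) to 255 (shut); "travel": the shift along the tool's x, y, z in m, a list of three; "dr": the turn, a rotation vector about the tool's x, y, z in rad, a list of three. In form: {"claw": [claw, ...], "travel": [[tx, ty, tz], ...], "dr": [[wx, wy, wz], ...]}. A call has 1 to 20 rows; each row is the pose to reach, as a shift and turn from the pose measured when the call began, along the tool's axes at that moment; what a row does not reach only later rows make up. A row lasts 1/10 s, in which the tool goes at most 50 mm and 8.59 degrees, less where a joint would pass 70% of its speed; a pose out of reach is approached as far as the arm can. A call with a gripper value outside its range is refused whole. The fingers move at their own pace and stop on an object; "force" is the grip in N (left out, the last holds). Time passes only in rows, so rows that repeat a pose let the fingers close. It gives the time, the measured TCP pose, the force and the opening at its end, in the units of the state.
- ctrl.get_state(): the state, without advancing time (a new reading comes with each control period).
- vision.read_camera(name): name is "side" or "top"; returns a dict with "img" (384x512x3 uint8, red, green, blue), "range_z" (384x512 float32, m along the optical axis (not along the pixel's ray), 0 where there is no reading), "K" (3x3 intrinsics, pixels), "world_to_cam" (4x4, takes a point from world to camera coordinates). Camera axes: x right, y up, looking along -z (the intrinsics and any distortion apply to the point x, -y, -z); pixel columns grow to the right and rows downward; lengths in m; the calibration is good to about 2 mm. A picture is of the moment at which its call begins.
- ctrl.sign_off(): hands the job in, once; it reports no verdict.
The state is a dict: "time": time; "qpos": joint angles; "dq": joint speeds; "joint_efforts": joint torques, N m; "eef_pos": TCP position; "tcp_rot": TCP orientation; "contact_force": force on the tool from outside, world axes, zero at the start; "wrist_torque": the same for the moment, N m; "opening": opening from 0.0 (shut) to 1.0 (fully open).
Only numpy, scipy, OpenCV 4.12 (cv2) and the standard library are available. Lean on these libraries where they do the work, as an engineer would, in place of code of your own. Each camera call takes 0.05 s, during which the arm holds its last target.

## Working session

There is one attempt and no reset: what is moved stays moved. The work goes in short steps, Python scripts to look and compute and a tool call to move; the robot and the scene stay as the last step left them, time stands still between calls to the robot, and variables do not carry over. Pictures are saved under pics/ and viewed, and the job is handed in when it is done.

Besides the shell and the picture viewer there is one more tool, called after "Request:" as name(argument=value, ...) on one line, values as JSON. play_rows: Moves the arm, as the interface text tells. Its arguments: {"type":"object","properties":{"claw":{"type":"array","items":{"type":"number"}},"travel":{"type":"array","items":{"type":"array","items":{"type":"number"}}},"dr":{"type":"array","items":{"type":"array","items":{"type":"number"}}},"force":{"type":"number"}},"required":["claw","travel","dr"]}

```bash
mkdir -p pics; python3 - <<'E'
from plant import ctrl, vision
import cv2,numpy as np
s=ctrl.get_state();print(s)
for n in("top","side"):
    c=vision.read_camera(n);cv2.imwrite(f"pics/{n}0.png",c["img"][:,:,::-1]);print(n,c["K"],c["world_to_cam"],{k:v for k,v in c.items() if k not in("img","range_z","K","world_to_cam")})
    np.savez(f"{n}0.npz",**{k:c[k] for k in("img","range_z","K","world_to_cam")})
E
```

```text
{'time': 0.0, 'qpos': array([ 1.09398047e+00,  2.87193557e-01,  1.57820029e+00,  1.81089687e-05,
        1.27857627e+00, -1.49970361e-01]), 'dq': array([ 0.00048366,  0.00035793, -0.00146596, -0.00036679, -0.00090465,
        0.00074331]), 'joint_efforts': array([ 3.77476608e-04, -4.05993640e+01, -2.92620850e+01, -1.51467088e-04,
        5.88840616e-03,  5.42561196e-06]), 'eef_pos': array([0.21635576, 0.63868901, 0.22991596]), 'tcp_rot': array([ 0.11424767,  0.6979496 , -0.11584313,  0.69741967]), 'contact_force': array([-0.07801964,  0.21913525,  0.36951611]), 'wrist_torque': array([ 0.00353225, -0.04192954,  0.00976068]), 'opening': 0.9969592952170071}
top [[376.72517705   0.         254.56687838]
 [  0.         376.72517705 194.51462017]
 [  0.           0.           1.        ]] [[-0.01343387 -0.99982617 -0.01292894  0.02049023]
 [ 0.98450339 -0.01548682  0.17468036 -0.5414145 ]
 [-0.17485022 -0.01038195  0.98454031 -1.09865519]
 [ 0.          0.          0.          1.        ]] {}
side [[432.81763993   0.         249.53905645]
 [  0.         432.81763993 199.72904538]
 [  0.           0.           1.        ]] [[ 0.94019261 -0.34057833 -0.0066525  -0.52259471]
 [ 0.21677164  0.58312181  0.78292976 -0.20449262]
 [-0.26276969 -0.73754685  0.62207454 -1.12469134]
 [ 0.          0.          0.          1.        ]] {}
```

View pics/top0.png

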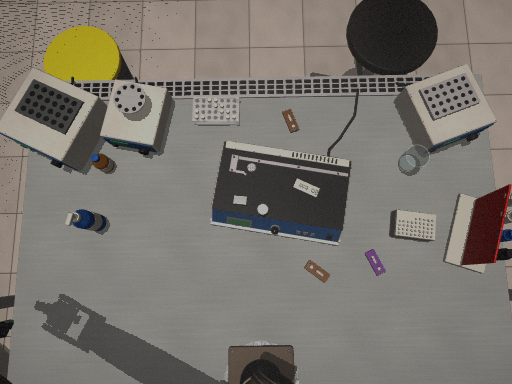

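View pics/side0.png

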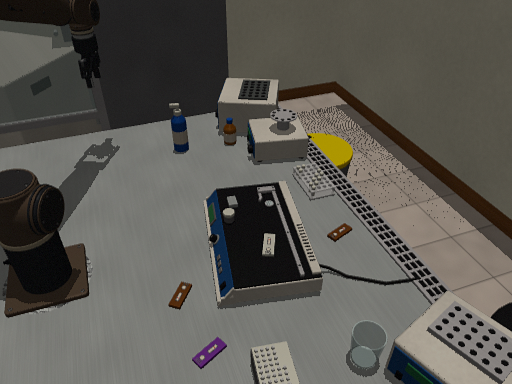

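```bash
python3 - <<'E'
import cv2,numpy as np
d=np.load("top0.npz");i=d["img"][135:250,200:360,::-1]
cv2.imwrite("pics/topz.png",cv2.resize(i,None,fx=5,fy=5,interpolation=cv2.INTER_CUBIC))
d=np.load("side0.npz");i=d["img"][175:305,195:330,::-1]
cv2.imwrite("pics/sidez.png",cv2.resize(i,None,fx=4.5,fy=4.5,interpolation=cv2.INTER_CUBIC))
E
```

```text
(no output)
```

View pics/topz.png

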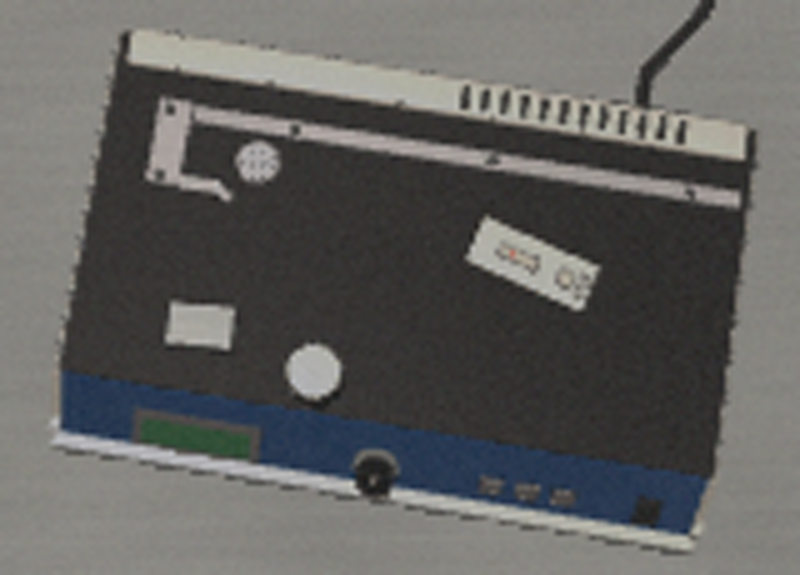

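View pics/sidez.png

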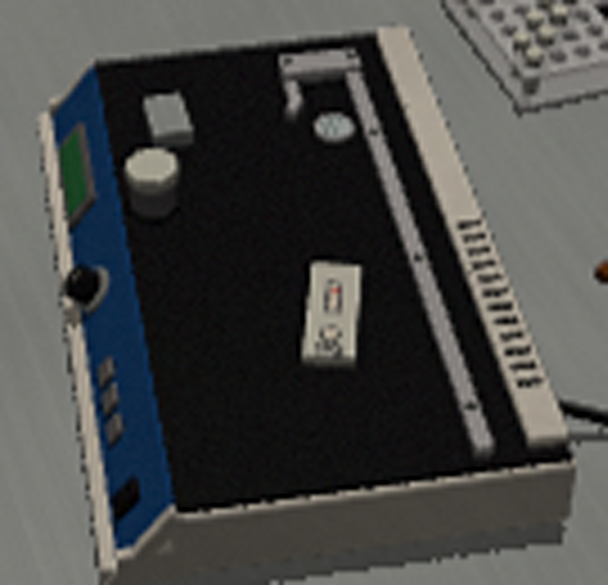

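```bash
cat > h.py <<'E'
import numpy as np,cv2
def ray(K,W,u,v):
    R=W[:3,:3];t=W[:3,3]
    d=np.array([(u-K[0,2])/K[0,0],-(v-K[1,2])/K[1,1],-1.0])
    return -R.T@t,R.T@d
def plane(K,W,u,v,z):
    o,d=ray(K,W,u,v);s=(z-o[2])/d[2];return o+s*d
def proj(K,W,p):
    c=W[:3,:3]@np.asarray(p)+W[:3,3];return np.array([K[0,2]+K[0,0]*c[0]/-c[2],K[1,2]+K[1,1]*(-c[1])/-c[2]])
E
python3 - <<'E'
from h import *
for n in("top","side"):
    d=np.load(n+"0.npz");K,W=d["K"],d["world_to_cam"];g=d["img"].mean(2)
    hsv=cv2.cvtColor(d["img"],cv2.COLOR_RGB2HSV)
    if n=="top": a,b=np.array([200+190/5,135+115/5]),np.array([200+742/5,135+198/5])
    else: a,b=np.array([195+357/4.5,175+80/4.5]),np.array([195+483/4.5,175+450/4.5])
    t=(b-a)/np.linalg.norm(b-a);nn=np.array([-t[1],t[0]]);L=np.linalg.norm(b-a)
    P=[]
    for s in np.arange(4,L-4,1.0):
        c=a+t*s;o=np.arange(-4.5,4.6,.25);
        pr=cv2.remap(g.astype(np.float32),(c[0]+nn[0]*o).astype(np.float32)[None],(c[1]+nn[1]*o).astype(np.float32)[None],cv2.INTER_LINEAR)[0]
        w=np.clip(pr-pr.min()-30,0,None)
        # main blob about peak
        k=np.argmax(np.where(abs(o)<3,w,0));lo=k
        while lo>0 and w[lo-1]>0:lo-=1
        hi=k
        while hi<len(w)-1 and w[hi+1]>0:hi+=1
        m=(w[lo:hi+1]*o[lo:hi+1]).sum()/w[lo:hi+1].sum();q=c+nn*m
        P.append(plane(K,W,*q,0.070)[:2])
    P=np.array(P)
    for _ in range(3):
        m=P.mean(0);u,sv,vt=np.linalg.svd(P-m);r=(P-m)@vt[1];P=P[abs(r)<max(.0008,2*r.std())]
    dr=vt[0]*np.sign(vt[0][1]);print(n,len(P),r.std(),"mid",m,"dir",dr,"yaw",np.arctan2(-dr[0],dr[1]), "x at y=0",m[0]-dr[0]/dr[1]*m[1])
    # depth check of features: height
    R=d["range_z"]
    def bp(u,v):
        o,dd=ray(K,W,u,v);return o+dd*R[int(round(v)),int(round(u))]
    z=lambda x,y:(200+x/5,135+y/5) if n=="top" else (195+x/4.5,175+y/4.5)
    pts={"cass":(520,250),"disc":(258,162),"stop":(168,140),"block":(200,325),"deck":(350,250),"strip":(300,75),"pot":(313,372)} if n=="top" else {"cass":(322,350),"disc":(333,127),"stop":(320,65),"block":(167,115),"deck":(230,300),"pot":(150,165)}
    for k,v in pts.items(): print(k,bp(*z(*v)).round(4))
E
```

```text
top 100 0.00019676876051815073 mid [ 0.62363382 -0.10496424] dir [0.17853965 0.98393272] yaw -0.17950205032846872 x at y=0 0.6426801220368406
cass [ 0.5638 -0.1356  0.0725]
disc [0.6227 0.0203 0.0634]
stop [0.634  0.0742 0.0765]
block [0.5209 0.0557 0.0756]
deck [ 0.5671 -0.0344  0.064 ]
strip [ 0.6741 -0.006   0.0734]
pot [ 0.4888 -0.0105  0.0973]
side 79 0.00015128549454872264 mid [ 0.61967097 -0.12262718] dir [0.17762787 0.98409773] yaw -0.1785754577368887 x at y=0 0.6418049546172637
cass [ 0.5385 -0.1755  0.0718]
disc [0.623  0.0176 0.0626]
stop [0.6324 0.0648 0.077 ]
block [0.521  0.0501 0.0766]
deck [ 0.5057 -0.1133  0.0653]
pot [ 0.4889 -0.0169  0.0968]
```

```bash
python3 - <<'E'
from h import *
yaw=-0.179
ey=np.array([-np.sin(yaw),np.cos(yaw)]);ex=np.array([np.cos(yaw),np.sin(yaw)])
# provisional origin: rail centreline reader x=60 ; use mean x at y=0 .6422
p0=np.array([.6422,0.]); off=p0@ex   # ex coord of rail centre
for n in("top","side"):
    d=np.load(n+"0.npz");K,W=d["K"],d["world_to_cam"];g=d["img"].mean(2).astype(np.float32)
    def prof(rx,ys,z):
        out=[]
        for y in ys:
            v=[]
            for dx in np.arange(-.003,.0031,.001):
                q=proj(K,W,[*(ex*(off+rx-.060+dx)+ey*y),z]);v.append(cv2.remap(g,np.float32([[q[0]]]),np.float32([[q[1]]]),cv2.INTER_LINEAR)[0,0])
            out.append(np.mean(v))
        return np.array(out)
    def edges(rx,a,b,z,lab):
        ys=np.arange(a,b,.0005);p=prof(rx,ys,z);gr=np.abs(np.gradient(cv2.GaussianBlur(p[None],(0,0),2)[0]))
        # 50% crossing
        ks=[k for k in range(2,len(gr)-2) if gr[k]==gr[k-6 if k>6 else 0:k+7].max() and gr[k]>1.2]
        print(n,lab,[(round(float(ys[k]),4),round(float(gr[k]),1)) for k in ks])
    # ey coordinate; stop approx
    c=np.array([.634,.0742])@ey;print("stop approx ey",c)
    edges(.060,c-.38,c-.28,.070,"rail start z.070 (-190)")
    edges(.045,c-.08,c+.06,.0755,"lip (144)")
    edges(.035,c-.08,c+.06,.0755,"lip (144)")
    edges(-.02,c-.08,c+.12,.062,"deck end (+200)")
    edges(-.02,c-.42,c-.28,.062,"deck end (-200)")
    m=(cv2.cvtColor(d["img"],cv2.COLOR_RGB2HSV)[:,:,2]>110).astype(np.uint8)
    nl,lab,st,ce=cv2.connectedComponentsWithStats(m)
    seed=(200+500/5,135+235/5) if n=="top" else (195+322/4.5,175+350/4.5)
    l=lab[int(seed[1]),int(seed[0])];print(l,st[l],ce[l])
    cs,_=cv2.findContours((lab==l).astype(np.uint8),cv2.RETR_EXTERNAL,cv2.CHAIN_APPROX_NONE)
    pts=np.array([plane(K,W,*q,.071)[:2] for q in cs[0][:,0].astype(float)])
    r=cv2.minAreaRect((pts*1000).astype(np.float32));bx=cv2.boxPoints(r)/1000
    print("cass rect",r);C=np.array(r[0])/1000
    print("rel: dist from rail face",off-.005-C@ex,"ey",C@ey, "corners",[( round(float(off-.005-b@ex),4),round(float(b@ey),4)) for b in bx])
print("off",off)
E
```

```text
stop approx ey 0.18589538549874912
top rail start z.070 (-190) [(-0.1636, 6.7), (-0.1576, 11.9), (-0.1306, 8.1), (-0.1241, 6.1)]
top lip (144) [(0.1229, 6.2), (0.1404, 5.5), (0.1774, 9.9), (0.1964, 12.7), (0.2274, 9.2)]
top lip (144) [(0.1184, 8.8), (0.1304, 2.6), (0.1454, 9.9), (0.1764, 12.7), (0.1974, 10.2), (0.2279, 6.6)]
top deck end (+200) [(0.2289, 9.0)]
top deck end (-200) [(-0.1631, 9.8)]
16 [293 178  27  19 244] [305.98770492 187.21721311]
cass rect ((557.207275390625, -141.53488159179688), (75.0010986328125, 29.229347229003906), 64.40675354003906)
rel: dist from rail face 0.053435061809297246 ey -0.04006514369219974 corners [(0.0774, -0.0724), (0.0493, -0.0801), (0.0294, -0.0078), (0.0576, -0.0)]
stop approx ey 0.18589538549874912
side rail start z.070 (-190) [(-0.1766, 13.1), (-0.1586, 6.8), (-0.1316, 8.7), (-0.1271, 6.2)]
side lip (144) [(0.1084, 4.5), (0.1239, 6.3), (0.1624, 2.4), (0.1764, 5.0), (0.1969, 8.7), (0.2094, 5.3)]
side lip (144) [(0.1074, 1.8), (0.1294, 8.2), (0.1639, 3.0), (0.1744, 4.1), (0.1949, 6.1), (0.2099, 5.5)]
side deck end (+200) [(0.2279, 5.3)]
side deck end (-200) [(-0.2221, 7.8), (-0.1746, 6.1), (-0.1686, 14.6)]
25 [262 233  13  22 204] [268.3627451  243.16666667]
cass rect ((556.1898193359375, -143.99270629882812), (75.7799301147461, 28.638029098510742), 63.92665481567383)
rel: dist from rail face 0.05399865621166422 ey -0.04266485145718683 corners [(0.0781, -0.0752), (0.0505, -0.083), (0.0299, -0.0101), (0.0574, -0.0023)]
off 0.6319390763692401
```

```bash
cat >> h.py <<'E'
from scipy.spatial.transform import Rotation as Ro
yaw=-0.179;ey=np.array([-np.sin(yaw),np.cos(yaw)]);ex=np.array([np.cos(yaw),np.sin(yaw)]);FACE=.6319-.005;STOP=.1815
def where(s):
    p=s["eef_pos"];return FACE-p[:2]@ex,p[:2]@ey,p[2]
def plan(s,pts):
    R0=Ro.from_quat(s["tcp_rot"]);y0=R0.as_matrix()[:,1]
    best=None
    for sg in(1,-1):
        X=np.array([0,0,-1.]);Y=np.array([*(sg*ey),0]);T=Ro.from_matrix(np.c_[X,Y,np.cross(X,Y)])
        dv=(R0.inv()*T).as_rotvec()
        if best is None or np.linalg.norm(dv)<np.linalg.norm(best):best=dv
    print("dr",best.round(4))
    for p in pts:
        w=np.array([*(ex*(FACE-p[0])+ey*p[1]),p[2]]) if len(p)==3 else np.array(p[:3])
        print(p,"world",w.round(4),"travel",R0.inv().apply(w-s["eef_pos"]).round(4))
def show(s): print("t",s["time"],"d,e,z",np.round(where(s),4),"F ex,ey,z",np.round([s["contact_force"][:2]@ex,s["contact_force"][:2]@ey,s["contact_force"][2]],2),"q",s["qpos"].round(3),"open",round(float(s["opening"]),3))
E
python3 - <<'E'
from h import *
from plant import ctrl
s=ctrl.get_state();show(s);print(Ro.from_quat(s["tcp_rot"]).as_matrix().round(3));plan(s,[(.42,.3,.23,0),(.098,-.046,.23),(.098,-.046,.12)])
E
```

```text
t 0.1 d,e,z [0.5277 0.6671 0.2301] F ex,ey,z [ 0.18 -0.02 -0.24] q [ 1.094  0.287  1.578  0.     1.279 -0.15 ] open 1.0
[[-0.001  0.321  0.947]
 [-0.002  0.947 -0.321]
 [-1.    -0.002 -0.   ]]
dr [-0.1478 -0.0005  0.0021]
(0.42, 0.3, 0.23, 0) world [0.42 0.3  0.23] travel [ 0.0005 -0.2555  0.3016]
(0.098, -0.046, 0.23) world [ 0.5123 -0.1394  0.23  ] travel [ 0.0012 -0.642   0.53  ]
(0.098, -0.046, 0.12) world [ 0.5123 -0.1394  0.12  ] travel [ 0.1112 -0.6418  0.5301]
```

Request:
play_rows(claw=[255, 255, 255, 255, 255, 255, 255, 255, 255, 255, 255, 255, 255, 255, 255, 255, 255, 255, 255, 255], travel=[[0, -0.032, 0.038], [0, -0.064, 0.075], [0, -0.096, 0.113], [0, -0.128, 0.15], [0, -0.16, 0.189], [0, -0.19, 0.226], [0, -0.223, 0.264], [0, -0.2555, 0.3016], [0, -0.294, 0.324], [0, -0.333, 0.347], [0, -0.371, 0.37], [0, -0.41, 0.393], [0, -0.449, 0.415], [0, -0.487, 0.438], [0, -0.526, 0.461], [0, -0.565, 0.484], [0, -0.603, 0.507], [0, -0.642, 0.53], [0, -0.642, 0.53], [0, -0.642, 0.53]], dr=[[-0.02, 0, 0], [-0.04, 0, 0], [-0.06, 0, 0], [-0.08, 0, 0], [-0.1, 0, 0], [-0.12, 0, 0], [-0.1478, 0, 0.002], [-0.1478, 0, 0.002], [-0.1478, 0, 0.002], [-0.1478, 0, 0.002], [-0.1478, 0, 0.002], [-0.1478, 0, 0.002], [-0.1478, 0, 0.002], [-0.1478, 0, 0.002], [-0.1478, 0, 0.002], [-0.1478, 0, 0.002], [-0.1478, 0, 0.002], [-0.1478, 0, 0.002], [-0.1478, 0, 0.002], [-0.1478, 0, 0.002]])

```text
time: 2.1
eef_pos: [0.5118, -0.1399, 0.2305]
tcp_rot: [0.064, 0.705, -0.064, 0.703]
contact_force: [0.2, 0.1, -0.8]
opening: -0.004
```

```bash
python3 - <<'E'
from h import *
from plant import ctrl
s=ctrl.get_state();show(s);plan(s,[(.098,-.046,.1),(.098,-.046,.066)])
E
```

```text
t 2.1 d,e,z [ 0.0983 -0.0466  0.2305] F ex,ey,z [ 0.19  0.17 -0.79] q [-0.458 -0.032  1.929  0.     1.246 -1.848] open -0.004
dr [-0.0022 -0.0021 -0.0009]
(0.098, -0.046, 0.1) world [ 0.5123 -0.1394  0.1   ] travel [0.1305 0.0005 0.0006]
(0.098, -0.046, 0.066) world [ 0.5123 -0.1394  0.066 ] travel [0.1645 0.0004 0.0007]
```

Request:
play_rows(claw=[255, 255, 255, 255, 255, 255, 255, 255], travel=[[0.035, 0, 0], [0.07, 0, 0], [0.105, 0, 0], [0.13, 0, 0], [0.145, 0, 0], [0.155, 0, 0], [0.164, 0, 0], [0.164, 0, 0]], dr=[[0, 0, 0], [-0.002, -0.002, 0], [-0.002, -0.002, 0], [-0.002, -0.002, 0], [-0.002, -0.002, 0], [-0.002, -0.002, 0], [-0.002, -0.002, 0], [-0.002, -0.002, 0]])

```text
time: 2.9
eef_pos: [0.5114, -0.1393, 0.0662]
tcp_rot: [0.064, 0.705, -0.063, 0.704]
contact_force: [-0.1, 0.0, -0.3]
opening: 0.002
```

```bash
cat > look.py <<'E'
import sys
from h import *
from plant import ctrl,vision
s=ctrl.get_state();show(s);t=sys.argv[1]
i=vision.read_camera("top")["img"][135:250,200:360,::-1]
j=vision.read_camera("side")["img"][175:305,195:330,::-1]
a=cv2.resize(i,(400,288),interpolation=cv2.INTER_CUBIC);b=cv2.resize(j,(400,385),interpolation=cv2.INTER_CUBIC)
o=np.zeros((385,800,3),np.uint8);o[:288,:400]=a;o[:,400:]=b
cv2.imwrite(f"pics/{t}.png",o)
E
python3 look.py l1
```

```text
t 2.9 d,e,z [ 0.0989 -0.046   0.0662] F ex,ey,z [-0.08  0.03 -0.31] q [-4.580e-01  1.720e-01  2.045e+00  1.000e-03  9.250e-01 -1.851e+00] open 0.002
```

View pics/l1.png

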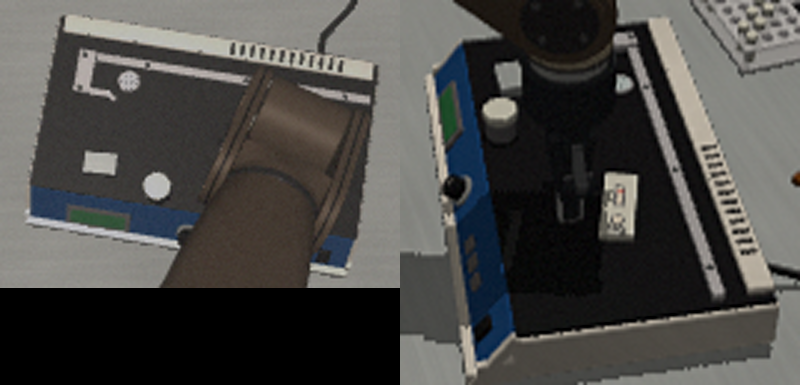

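Request:
play_rows(claw=[255, 255, 255, 255, 255, 255, 255, 255, 255, 255, 255, 255, 255, 255], travel=[[0, 0, 0.004], [0, 0, 0.008], [0, 0, 0.012], [0, 0, 0.016], [0, 0, 0.02], [0, 0, 0.024], [0, 0, 0.028], [0, 0, 0.032], [0, 0, 0.036], [0, 0, 0.04], [0, 0, 0.044], [0, 0, 0.048], [0, 0, 0.05], [0, 0, 0.05]], dr=[[0, 0, 0], [0, 0, 0], [0, 0, 0], [0, 0, 0], [0, 0, 0], [0, 0, 0], [0, 0, 0], [0, 0, 0], [0, 0, 0], [0, 0, 0], [0, 0, 0], [0, 0, 0], [0, 0, 0], [0, 0, 0]])

```text
time: 4.4
eef_pos: [0.5617, -0.1489, 0.0675]
tcp_rot: [0.063, 0.704, -0.063, 0.705]
contact_force: [-0.1, -1.1, 0.2]
opening: 0.002
```

```bash
python3 look.py l2
```

```text
t 4.4 d,e,z [ 0.0477 -0.0465  0.0675] F ex,ey,z [ 0.07 -1.13  0.16] q [-4.340e-01  2.710e-01  1.922e+00  1.000e-03  9.470e-01 -1.826e+00] open 0.002
```

View pics/l2.png

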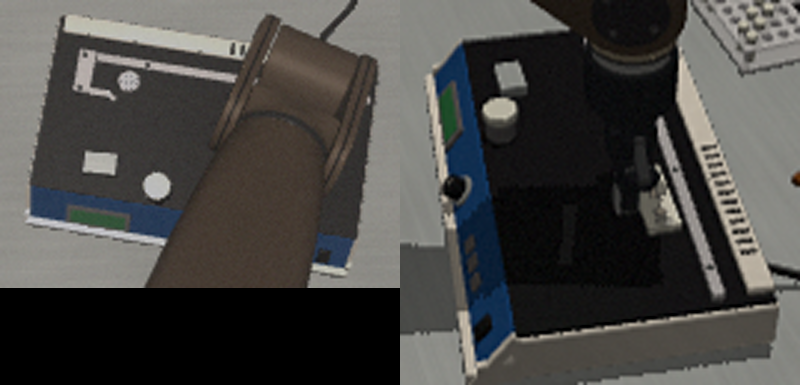

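```bash
cat > zoom.py <<'E'
import sys
from plant import vision
import cv2
c=vision.read_camera("side");i=c["img"][190:290,235:345,::-1]
cv2.imwrite(f"pics/{sys.argv[1]}.png",cv2.resize(i,None,fx=6,fy=6,interpolation=cv2.INTER_CUBIC))
E
python3 zoom.py z2; python3 - <<'E'
from h import *
from plant import ctrl
s=ctrl.get_state();plan(s,[(.041,-.046,.066),(.038,-.046,.066)])
E
```

```text
dr [-0.0001  0.0013 -0.0005]
(0.041, -0.046, 0.066) world [ 0.5683 -0.1496  0.066 ] travel [0.0015 0.0005 0.0071]
(0.038, -0.046, 0.066) world [ 0.5713 -0.1501  0.066 ] travel [0.0015 0.0005 0.0101]
```

View pics/z2.png

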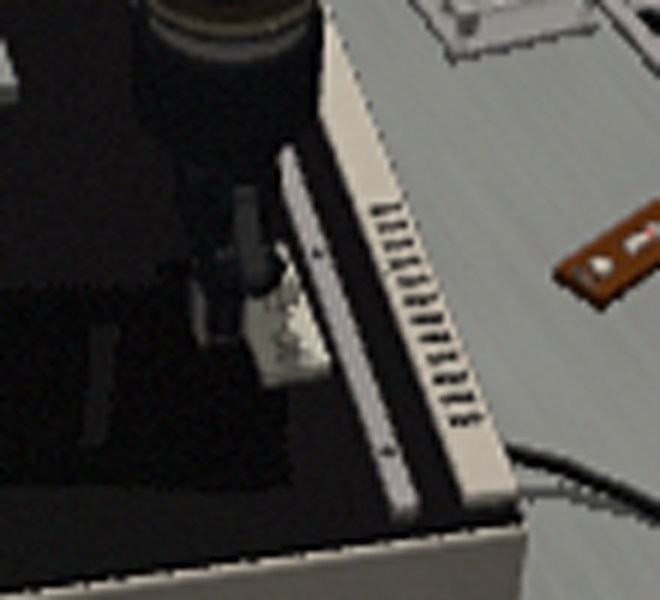

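Request:
play_rows(claw=[255, 255, 255, 255, 255, 255, 255, 255], travel=[[0.0003, 0, 0.001], [0.0006, 0, 0.002], [0.001, 0, 0.003], [0.0013, 0, 0.004], [0.0015, 0, 0.005], [0.0015, 0, 0.006], [0.0015, 0, 0.007], [0.0015, 0, 0.007]], dr=[[0, 0.001, 0], [0, 0.001, 0], [0, 0.001, 0], [0, 0.001, 0], [0, 0.001, 0], [0, 0.001, 0], [0, 0.001, 0], [0, 0.001, 0]])

```text
time: 5.35
eef_pos: [0.5683, -0.1501, 0.066]
tcp_rot: [0.063, 0.704, -0.063, 0.704]
contact_force: [-0.3, -0.4, 0.5]
opening: -0.002
```

```bash
python3 -c "
from h import *
from plant import ctrl
show(ctrl.get_state())"; python3 zoom.py z3
```

```text
t 5.35 d,e,z [ 0.0409 -0.0465  0.066 ] F ex,ey,z [-0.17 -0.46  0.53] q [-4.310e-01  2.870e-01  1.905e+00  1.000e-03  9.490e-01 -1.823e+00] open -0.002
```

View pics/z3.png

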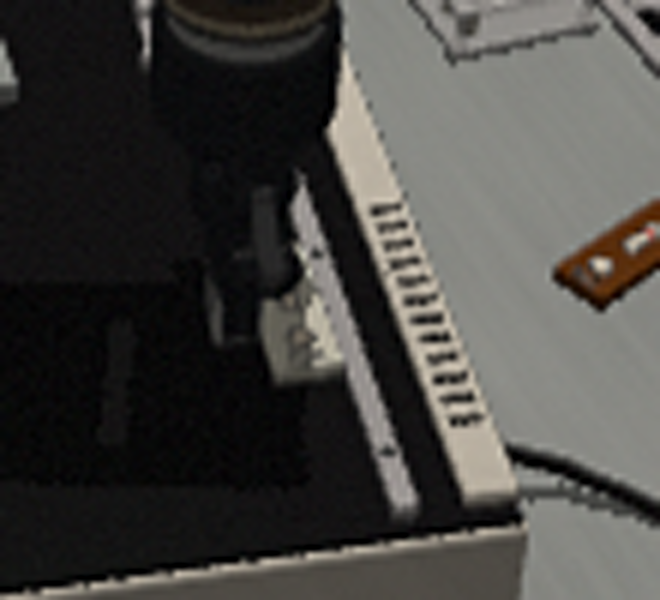

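Request:
play_rows(claw=[255, 255, 255, 255], travel=[[0, 0, 0.0005], [0, 0, 0.001], [0, 0, 0.0015], [0, 0, 0.0015]], dr=[[0, 0, 0], [0, 0, 0], [0, 0, 0], [0, 0, 0]])

```text
time: 5.8
eef_pos: [0.5686, -0.15, 0.0656]
tcp_rot: [0.064, 0.705, -0.063, 0.703]
contact_force: [-5.3, 0.5, 2.2]
opening: -0.001
```

```bash
python3 -c "
from h import *
from plant import ctrl
show(ctrl.get_state())"
```

```text
t 5.8 d,e,z [ 0.0407 -0.0464  0.0656] F ex,ey,z [-5.35 -0.46  2.19] q [-0.43   0.29   1.902  0.     0.953 -1.822] open -0.001
```

Request:
play_rows(claw=[255, 255, 255, 255, 255, 255, 255], travel=[[0, 0, -0.004], [0, 0, -0.012], [0, -0.02, -0.014], [0, -0.04, -0.014], [0, -0.063, -0.014], [0, -0.067, -0.014], [0, -0.067, -0.014]], dr=[[0, 0, 0], [0, 0, 0], [0, 0, 0], [0, 0, 0], [0, 0, 0], [0, 0, 0], [0, 0, 0]])

```text
time: 6.5
eef_pos: [0.5429, -0.2139, 0.0657]
tcp_rot: [0.064, 0.705, -0.063, 0.704]
contact_force: [-0.2, 0.3, 0.1]
opening: -0.002
```

```bash
python3 -c "
from h import *
from plant import ctrl
s=ctrl.get_state();show(s);plan(s,[(.021,-.113,.066)])";python3 look.py l4; python3 zoom.py z4
```

```text
t 6.5 d,e,z [ 0.0546 -0.1138  0.0657] F ex,ey,z [-0.27  0.21  0.1 ] q [-0.549  0.28   1.914  0.     0.95  -1.94 ] open -0.002
dr [-0.0014 -0.002  -0.0009]
(0.021, -0.113, 0.066) world [ 0.5761 -0.2191  0.066 ] travel [-0.0003  0.0009  0.0336]
t 6.5 d,e,z [ 0.0546 -0.1138  0.0657] F ex,ey,z [-0.27  0.21  0.1 ] q [-0.549  0.28   1.914  0.     0.95  -1.94 ] open -0.002
```

View pics/z4.png

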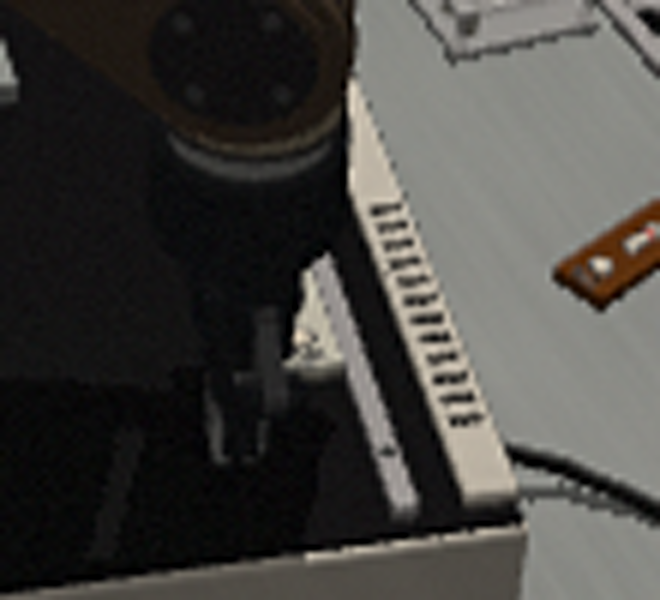

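Request:
play_rows(claw=[255, 255, 255, 255, 255], travel=[[0, 0, 0.009], [0, 0.0005, 0.018], [0, 0.0005, 0.027], [0, 0.0005, 0.0335], [0, 0.0005, 0.0335]], dr=[[0, 0, 0], [-0.001, -0.002, 0], [-0.001, -0.002, 0], [-0.001, -0.002, 0], [-0.001, -0.002, 0]])

```text
time: 7.15
eef_pos: [0.5772, -0.2182, 0.0655]
tcp_rot: [0.063, 0.704, -0.062, 0.704]
contact_force: [0.2, -1.0, 0.2]
opening: -0.003
```

```bash
python3 -c "
from h import *
from plant import ctrl
s=ctrl.get_state();show(s);plan(s,[(.020,-.093,.066),(.0195,0,.066),(.019,.08,.066),(.019,.09,.066)])
d=np.load('side0.npz')
for q in [(291.7,251.5),(284,251.5)]: 
  p=plane(d['K'],d['world_to_cam'],*q,.071)[:2];print(FACE-p@ex,p@ey)
";python3 zoom.py z5
```

```text
t 7.15 d,e,z [ 0.0201 -0.112   0.0655] F ex,ey,z [ 0.41 -0.93  0.25] q [-5.260e-01  3.450e-01  1.831e+00  1.000e-03  9.660e-01 -1.921e+00] open -0.003
dr [ 0.0023 -0.0003 -0.0009]
(0.02, -0.093, 0.066) world [ 0.5806 -0.1996  0.066 ] travel [-0.0005  0.019   0.0002]
(0.0195, 0, 0.066) world [ 0.5977 -0.1081  0.066 ] travel [-0.0004  0.112   0.0009]
(0.019, 0.08, 0.066) world [ 0.6124 -0.0295  0.066 ] travel [-0.0004  0.192   0.0016]
(0.019, 0.09, 0.066) world [ 0.6142 -0.0197  0.066 ] travel [-0.0004  0.202   0.0016]
0.0020532799007503266 -0.08266631491433525
0.021243030556301723 -0.07927091989489589
```

View pics/z5.png

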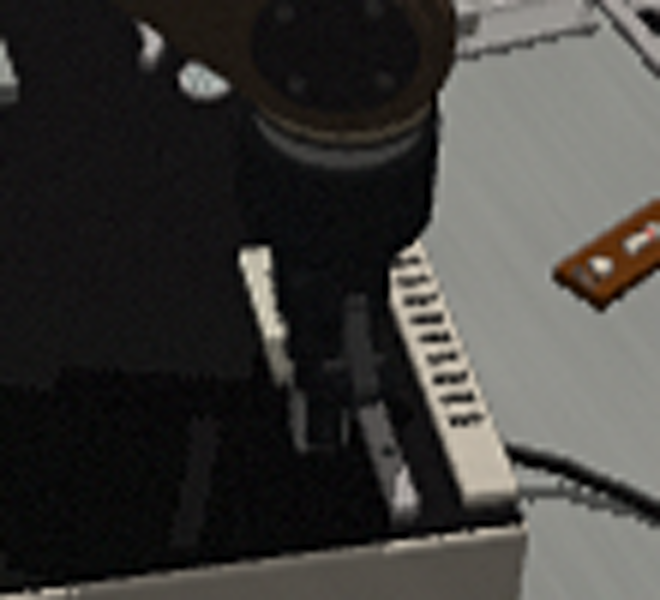

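Request:
play_rows(claw=[255, 255, 255, 255, 255, 255, 255, 255, 255, 255, 255, 255, 255, 255, 255, 255, 255, 255, 255, 255], travel=[[0, 0.006, 0], [0, 0.01, 0], [0, 0.014, 0], [0, 0.018, 0], [0, 0.022, 0], [0, 0.026, 0.0002], [0, 0.03, 0.0002], [0, 0.034, 0.0003], [0, 0.038, 0.0003], [0, 0.042, 0.0004], [0, 0.046, 0.0004], [0, 0.05, 0.0004], [0, 0.054, 0.0005], [0, 0.058, 0.0005], [0, 0.062, 0.0006], [0, 0.066, 0.0006], [0, 0.07, 0.0006], [0, 0.074, 0.0007], [0, 0.078, 0.0007], [0, 0.08, 0.0007]], dr=[[0, 0, 0], [0.002, 0, 0], [0.002, 0, 0], [0.002, 0, 0], [0.002, 0, 0], [0.002, 0, 0], [0.002, 0, 0], [0.002, 0, 0], [0.002, 0, 0], [0.002, 0, 0], [0.002, 0, 0], [0.002, 0, 0], [0.002, 0, 0], [0.002, 0, 0], [0.002, 0, 0], [0.002, 0, 0], [0.002, 0, 0], [0.002, 0, 0], [0.002, 0, 0], [0.002, 0, 0]])

```text
time: 9.2
eef_pos: [0.5913, -0.139, 0.0654]
tcp_rot: [0.064, 0.705, -0.063, 0.704]
contact_force: [0.9, -0.6, -1.9]
opening: 0.002
```

```bash
python3 -c "
from h import *
from plant import ctrl
s=ctrl.get_state();show(s);plan(s,[(.0195,0,.066),(.019,.08,.066),(.019,.09,.066)])
";python3 look.py l6
```

```text
t 9.2 d,e,z [ 0.0203 -0.0315  0.0654] F ex,ey,z [ 1.03 -0.37 -1.87] q [-3.980e-01  3.270e-01  1.855e+00  1.000e-03  9.610e-01 -1.791e+00] open 0.002
dr [ 0.0004 -0.0011 -0.0012]
(0.0195, 0, 0.066) world [ 0.5977 -0.1081  0.066 ] travel [-0.0006  0.0315  0.0008]
(0.019, 0.08, 0.066) world [ 0.6124 -0.0295  0.066 ] travel [-0.0005  0.1115  0.0013]
(0.019, 0.09, 0.066) world [ 0.6142 -0.0197  0.066 ] travel [-0.0005  0.1215  0.0014]
t 9.2 d,e,z [ 0.0203 -0.0315  0.0654] F ex,ey,z [ 1.03 -0.37 -1.87] q [-3.980e-01  3.270e-01  1.855e+00  1.000e-03  9.610e-01 -1.791e+00] open 0.002
```

View pics/l6.png

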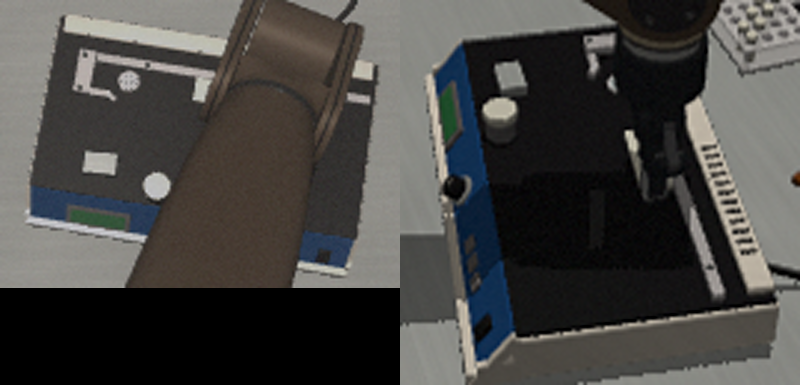

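```bash
cat > zt.py <<'E'
import sys
from plant import vision
import cv2
i=vision.read_camera("top")["img"][145:195,220:310,::-1]
cv2.imwrite(f"pics/{sys.argv[1]}.png",cv2.resize(i,None,fx=8,fy=8,interpolation=cv2.INTER_CUBIC))
E
python3 zt.py t6
```

```text
(no output)
```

View pics/t6.png

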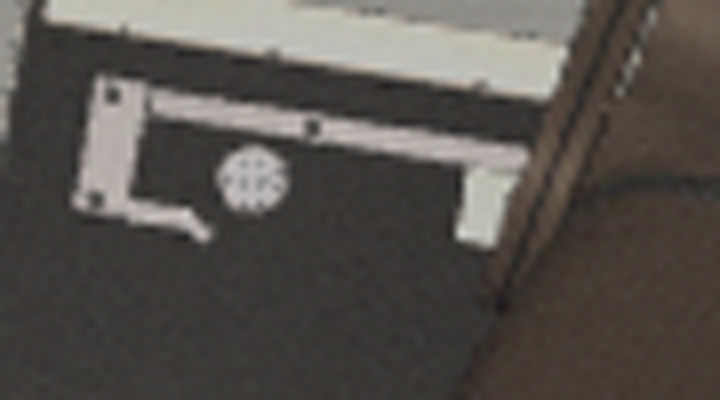

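Request:
play_rows(claw=[255, 255, 255, 255, 255, 255, 255, 255, 255, 255, 255, 255, 255, 255, 255, 255, 255, 255, 255, 255], travel=[[0, 0.004, 0], [0, 0.008, 0], [0, 0.012, 0.0003], [0, 0.016, 0.0003], [0, 0.02, 0.0004], [0, 0.024, 0.0004], [0, 0.028, 0.0005], [0, 0.032, 0.0005], [0, 0.036, 0.0006], [0, 0.04, 0.0006], [0, 0.044, 0.0007], [0, 0.048, 0.0007], [0, 0.052, 0.0008], [0, 0.056, 0.0008], [0, 0.06, 0.0009], [0, 0.064, 0.0009], [0, 0.068, 0.001], [0, 0.072, 0.001], [0, 0.076, 0.001], [0, 0.078, 0.001]], dr=[[0, 0, 0], [0, 0, 0], [0, 0, 0], [0, 0, 0], [0, 0, 0], [0, 0, 0], [0, 0, 0], [0, 0, 0], [0, 0, 0], [0, 0, 0], [0, 0, 0], [0, 0, 0], [0, 0, 0], [0, 0, 0], [0, 0, 0], [0, 0, 0], [0, 0, 0], [0, 0, 0], [0, 0, 0], [0, 0, 0]])

```text
time: 11.35
eef_pos: [0.6062, -0.0623, 0.0654]
tcp_rot: [0.063, 0.705, -0.063, 0.704]
contact_force: [-0.5, 0.3, 0.1]
opening: 0.005
```

```bash
python3 -c "
from h import *
from plant import ctrl
s=ctrl.get_state();show(s);plan(s,[(.019,.08,.066),(.019,.09,.066)])
";python3 zt.py t7
```

```text
t 11.35 d,e,z [0.0193 0.0466 0.0654] F ex,ey,z [-0.59  0.18  0.07] q [-2.690e-01  3.300e-01  1.850e+00  1.000e-03  9.620e-01 -1.662e+00] open 0.005
dr [ 0.0007 -0.0011 -0.0011]
(0.019, 0.08, 0.066) world [ 0.6124 -0.0295  0.066 ] travel [-0.0006  0.0334  0.0004]
(0.019, 0.09, 0.066) world [ 0.6142 -0.0197  0.066 ] travel [-0.0005  0.0434  0.0004]
```

View pics/t7.png

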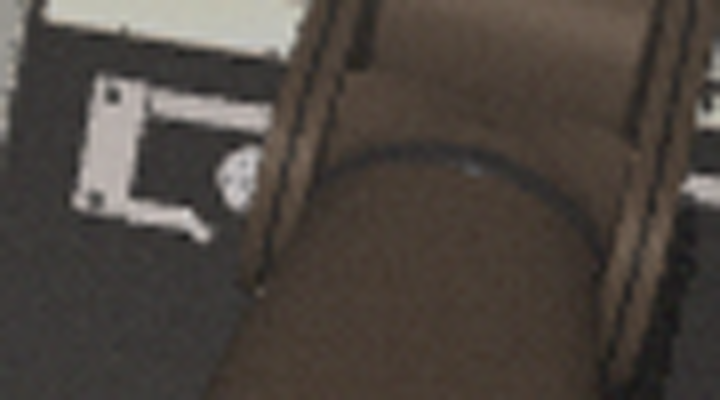

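```bash
python3 -c "
from h import *
d=np.load('top0.npz')
for q,z in [((461,205),.071),((253,180),.062),((262,180),.062),((290,180),.062),((215,180),.062),((128,170),.0755)]: 
  p=plane(d['K'],d['world_to_cam'],220+(q[0]+.5)/8-.5,145+(q[1]+.5)/8-.5,z)[:2];print(q,FACE-p@ex,p@ey)
"; python3 look.py l7
```

```text
(461, 205) 0.01565785712553902 0.05287946510203331
(253, 180) 0.016546156332984285 0.13238218965307022
(262, 180) 0.015992642571461935 0.12900145880631614
(290, 180) 0.014270881008141223 0.11848534731549715
(215, 180) 0.01888369945591295 0.14665934894097124
(128, 170) 0.023658668720297427 0.1786080705330362
t 11.4 d,e,z [0.0193 0.0468 0.0655] F ex,ey,z [ 0.03  0.29 -0.1 ] q [-2.690e-01  3.300e-01  1.850e+00  1.000e-03  9.620e-01 -1.662e+00] open 0.003
```

View pics/l7.png

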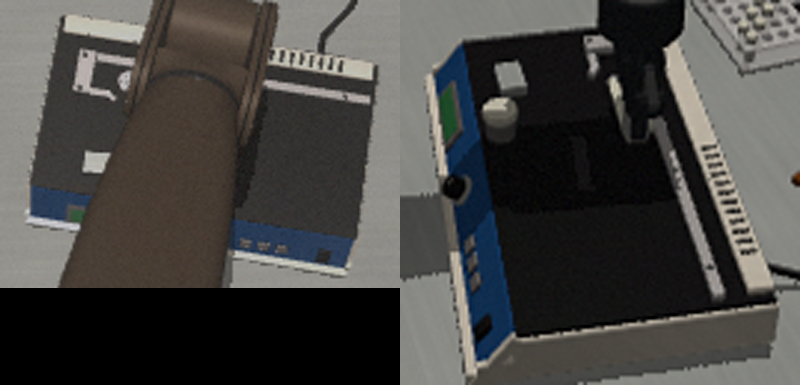

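Request:
play_rows(claw=[255, 255, 255, 255, 255, 255, 255, 255, 255, 255, 255, 255, 255], travel=[[-0.0003, 0.003, 0], [-0.0003, 0.006, 0.0002], [-0.0003, 0.009, 0.0002], [-0.0003, 0.012, 0.0003], [-0.0003, 0.015, 0.0003], [-0.0003, 0.018, 0.0004], [-0.0003, 0.021, 0.0004], [-0.0003, 0.024, 0.0005], [-0.0003, 0.027, 0.0005], [-0.0003, 0.03, 0.0006], [-0.0003, 0.033, 0.0006], [-0.0003, 0.036, 0.0007], [-0.0003, 0.038, 0.0007]], dr=[[0, 0, 0], [0, 0, 0], [0, 0, 0], [0, 0, 0], [0, 0, 0], [0, 0, 0], [0, 0, 0], [0, 0, 0], [0, 0, 0], [0, 0, 0], [0, 0, 0], [0, 0, 0], [0, 0, 0]])

```text
time: 12.8
eef_pos: [0.6136, -0.025, 0.0658]
tcp_rot: [0.063, 0.705, -0.062, 0.704]
contact_force: [0.1, -0.5, -0.1]
opening: 0.001
```

```bash
python3 -c "
from h import *
from plant import ctrl
s=ctrl.get_state();show(s);plan(s,[(.0185,.097,.066)])
";python3 look.py l8
```

```text
t 12.8 d,e,z [0.0186 0.0846 0.0658] F ex,ey,z [ 0.23 -0.48 -0.06] q [-2.060e-01  3.390e-01  1.838e+00  1.000e-03  9.660e-01 -1.600e+00] open 0.001
dr [ 0.0009 -0.0011 -0.0011]
(0.0185, 0.097, 0.066) world [ 0.6159 -0.0129  0.066 ] travel [-0.0002  0.0124  0.0001]
t 12.8 d,e,z [0.0186 0.0846 0.0658] F ex,ey,z [ 0.23 -0.48 -0.06] q [-2.060e-01  3.390e-01  1.838e+00  1.000e-03  9.660e-01 -1.600e+00] open 0.001
```

View pics/l8.png

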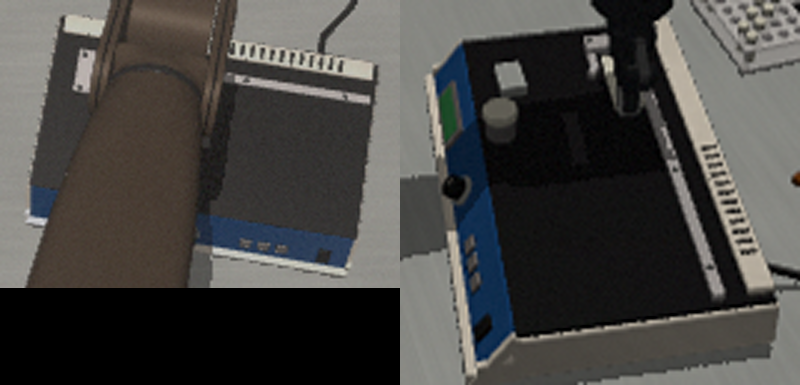

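Cassette's outer edge is lined up inside the guide; no resistance. Continue slowly.

Request:
play_rows(claw=[255, 255, 255, 255, 255, 255, 255, 255, 255], travel=[[0, 0.0015, 0], [0, 0.003, 0], [0, 0.0045, 0], [0, 0.006, 0], [0, 0.007, 0], [0, 0.008, 0], [0, 0.009, 0], [0, 0.01, 0], [0, 0.01, 0]], dr=[[0, 0, 0], [0, 0, 0], [0, 0, 0], [0, 0, 0], [0, 0, 0], [0, 0, 0], [0, 0, 0], [0, 0, 0], [0, 0, 0]])

```text
time: 13.8
eef_pos: [0.6154, -0.015, 0.0658]
tcp_rot: [0.063, 0.705, -0.062, 0.704]
contact_force: [-0.9, 0.8, -0.1]
opening: -0.001
```

```bash
python3 -c "
from h import *
from plant import ctrl
s=ctrl.get_state();show(s)"
```

```text
t 13.8 d,e,z [0.0187 0.0948 0.0658] F ex,ey,z [-1.04  0.65 -0.06] q [-1.900e-01  3.420e-01  1.834e+00  1.000e-03  9.670e-01 -1.583e+00] open -0.001
```

Request:
play_rows(claw=[255, 255, 255, 255, 255], travel=[[0, 0.0007, 0], [0, 0.0014, 0], [0, 0.0021, 0], [0, 0.0025, 0], [0, 0.0025, 0]], dr=[[0, 0, 0], [0, 0, 0], [0, 0, 0], [0, 0, 0], [0, 0, 0]])

```text
time: 14.3
eef_pos: [0.6159, -0.0125, 0.0658]
tcp_rot: [0.063, 0.705, -0.062, 0.704]
contact_force: [0.5, -1.2, 0.3]
opening: -0.001
```

```bash
python3 -c "
from h import *
from plant import ctrl
s=ctrl.get_state();show(s)"
```

```text
t 14.3 d,e,z [0.0186 0.0973 0.0658] F ex,ey,z [ 0.66 -1.09  0.25] q [-1.850e-01  3.420e-01  1.833e+00  1.000e-03  9.670e-01 -1.579e+00] open -0.001
```

Request:
play_rows(claw=[255, 255, 255, 255], travel=[[0, 0.0005, 0], [0, 0.001, 0], [0, 0.0015, 0], [0, 0.0015, 0]], dr=[[0, 0, 0], [0, 0, 0], [0, 0, 0], [0, 0, 0]])

```text
time: 14.7
eef_pos: [0.616, -0.0116, 0.0658]
tcp_rot: [0.063, 0.705, -0.063, 0.704]
contact_force: [-0.5, -2.2, 0.1]
opening: -0.002
```

```bash
python3 -c "
from h import *
from plant import ctrl
s=ctrl.get_state();show(s)"; python3 zoom.py z9; python3 zt.py t9
```

```text
t 14.7 d,e,z [0.0187 0.0983 0.0658] F ex,ey,z [-0.08 -2.22  0.08] q [-0.183  0.343  1.833  0.     0.967 -1.577] open -0.002
```

View pics/z9.png

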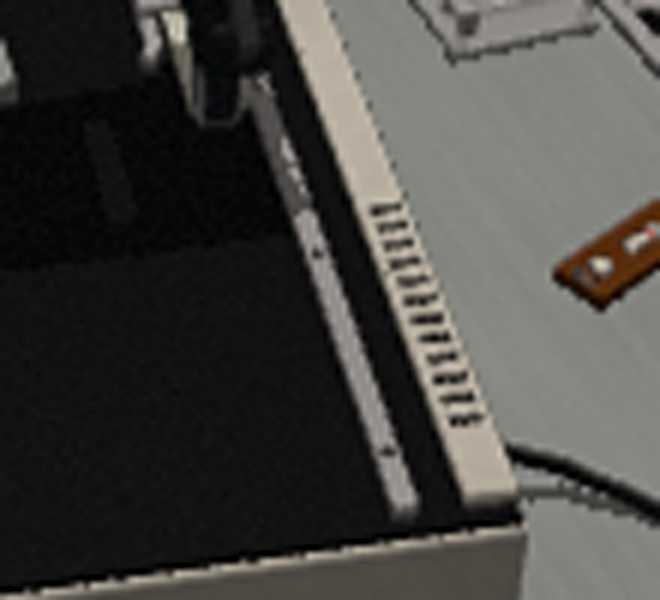

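Request:
play_rows(claw=[255, 255, 255, 255], travel=[[0, 0.0007, 0], [0, 0.0014, 0], [0, 0.002, 0], [0, 0.002, 0]], dr=[[0, 0, 0], [0, 0, 0], [0, 0, 0], [0, 0, 0]])

```text
time: 15.2
eef_pos: [0.6161, -0.0114, 0.0658]
tcp_rot: [0.061, 0.705, -0.064, 0.704]
contact_force: [-2.2, -7.9, 1.4]
opening: -0.001
```

```bash
python3 -c "
from h import *
from plant import ctrl
s=ctrl.get_state();show(s)"
```

```text
t 15.2 d,e,z [0.0186 0.0984 0.0658] F ex,ey,z [-0.81 -8.14  1.37] q [-0.182  0.343  1.832 -0.004  0.968 -1.573] open -0.001
```

Request:
play_rows(claw=[255, 255, 255, 255, 255, 255, 255, 255, 255, 255, 255, 255, 255, 255, 255], travel=[[0, -0.001, 0], [0, -0.003, 0], [0, -0.008, 0], [0, -0.018, 0], [-0.02, -0.03, 0], [-0.05, -0.04, 0], [-0.09, -0.06, 0], [-0.12, -0.1, 0], [-0.14, -0.14, 0], [-0.14, -0.18, 0], [-0.14, -0.22, 0], [-0.14, -0.25, 0], [-0.14, -0.28, 0], [-0.14, -0.28, 0], [-0.14, -0.28, 0]], dr=[[0, 0, 0], [0, 0, 0], [0, 0, 0], [0, 0, 0], [0, 0, 0], [0, 0, 0], [0, 0, 0], [0, 0, 0], [0, 0, 0], [0, 0, 0], [0, 0, 0], [0, 0, 0], [0, 0, 0], [0, 0, 0], [0, 0, 0]])

```text
time: 16.7
eef_pos: [0.5667, -0.2873, 0.2065]
tcp_rot: [0.062, 0.705, -0.064, 0.704]
contact_force: [0.1, 0.6, 0.0]
opening: -0.002
```

```bash
python3 - <<'E'
from h import *
from plant import ctrl,vision
show(ctrl.get_state())
c=vision.read_camera("top");i=c["img"][145:195,220:310,::-1]
a=cv2.resize(i,None,fx=8,fy=8,interpolation=cv2.INTER_CUBIC);cv2.imwrite("pics/fin_t.png",a)
c=vision.read_camera("side");i=c["img"][175:235,235:315,::-1]
a=cv2.resize(i,None,fx=8,fy=8,interpolation=cv2.INTER_CUBIC);cv2.imwrite("pics/fin_s.png",a)
E
```

```text
t 16.7 d,e,z [ 0.0181 -0.1818  0.2065] F ex,ey,z [0.   0.64 0.01] q [-0.627  0.221  1.701 -0.003  1.219 -2.019] open -0.002
```

View pics/fin_t.png

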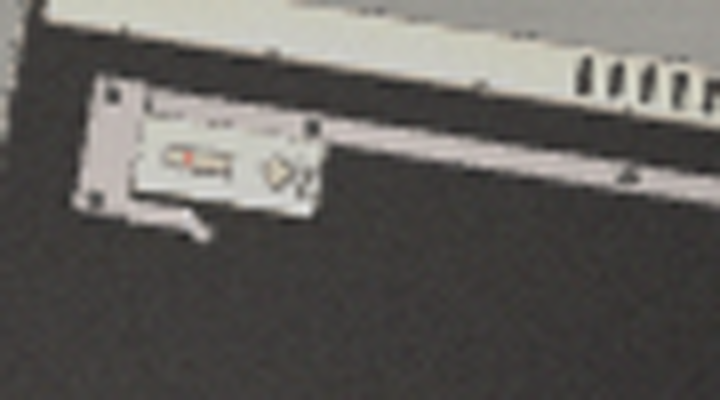

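View pics/fin_s.png

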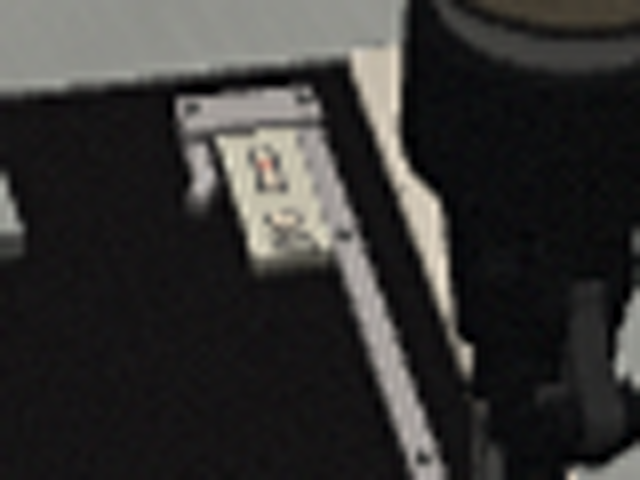

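```bash
python3 -c "
from h import *
d=np.load('top0.npz')
for q,z in [((320,185),.071),((140,191),.071),((308,215),.071),((131,170),.0755)]: 
  p=plane(d['K'],d['world_to_cam'],220+(q[0]+.5)/8-.5,145+(q[1]+.5)/8-.5,z)[:2];print(q,FACE-p@ex,p@ey)
d=np.load('side0.npz')
for q in [(220,140),(252,262),(332,250)]:
  p=plane(d['K'],d['world_to_cam'],235+(q[0]+.5)/8-.5,175+(q[1]+.5)/8-.5,.071)[:2];print(q,FACE-p@ex,p@ey)
"
```

```text
(320, 185) 0.01659352344925913 0.10653577547430906
(140, 191) 0.02986985359011962 0.17319783277796155
(308, 215) 0.028791206735748975 0.10910661743703726
(131, 170) 0.023476134463869536 0.17749287674186098
(220, 140) 0.02888589384663598 0.17356805670665051
(252, 262) 0.031249157814633 0.1013349626385396
(332, 250) 0.001732063447682508 0.10293019350883974
```

```bash
python3 - <<'E'
from h import *
from plant import vision
for n in("top","side"):
    c=vision.read_camera(n);K,W=c["K"],c["world_to_cam"];g=c["img"].mean(2).astype(np.float32)
    def prof(pts,z):
        q=np.float32([proj(K,W,[*(ex*(FACE-a)+ey*b),z]) for a,b in pts]);return cv2.remap(g,q[:,:1],q[:,1:],cv2.INTER_LINEAR)[:,0]
    es=np.arange(.09,.125,.0005)
    for ds in((.004,.007),(.023,.026)):
        p=np.mean([prof([(a,e) for e in es],.071) for a in np.arange(*ds,.001)],0)
        k=np.argmax(np.gradient(cv2.GaussianBlur(p[None],(0,0),1.5)[0]));print(n,"trail e at d",ds,es[k],p[::8].round())
    dd=np.arange(.02,.04,.0005)
    for e0 in(.112,.125,.135):
        p=np.mean([prof([(a,e) for a in dd],.071) for e in np.arange(e0,e0+.008,.001)],0)
        k=np.argmin(np.gradient(cv2.GaussianBlur(p[None],(0,0),1.5)[0]));print(n,"outer d at e",e0,dd[k])
E
```

```text
top trail e at d (0.004, 0.007) 0.10700000000000001 [ 62.  59.  59.  62. 108. 193. 195. 195. 194.]
top trail e at d (0.023, 0.026) 0.10750000000000001 [ 60.  60.  58.  61. 104. 190. 182. 199. 196.]
top outer d at e 0.112 0.03000000000000001
top outer d at e 0.125 0.02900000000000001
top outer d at e 0.135 0.02900000000000001
side trail e at d (0.004, 0.007) 0.10400000000000001 [ 18.  35.  70. 101. 154. 176. 186. 186. 186.]
side trail e at d (0.023, 0.026) 0.10450000000000001 [ 24.  42.  71. 110. 173. 180. 180. 182. 180.]
side outer d at e 0.112 0.03000000000000001
side outer d at e 0.125 0.03000000000000001
side outer d at e 0.135 0.03100000000000001
```

```bash
python3 look.py end; python3 -c "
from plant import ctrl
print(ctrl.sign_off())"
```

```text
t 16.9 d,e,z [ 0.0178 -0.1799  0.2067] F ex,ey,z [-0.39 -0.5  -0.16] q [-0.624  0.221  1.702 -0.004  1.219 -2.019] open 0.001
the job is handed in; nothing more can be done
None
```

View pics/end.png

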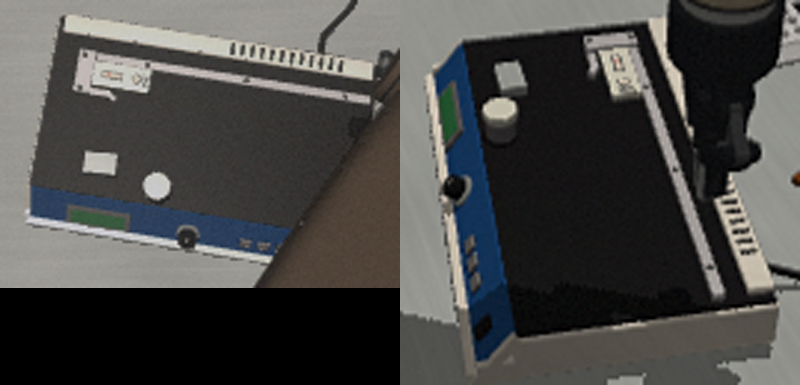

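The white cassette appears to be home in the corner pocket, and I handed the job in at about 17 s of the 45 s allowed. The interface reports no verdict.

- **What I did:** With the fingers shut, I pushed the cassette's long side until it lay flat on the rail (contact about 5 N). I then pushed its trailing end along the rail into the pocket until it stopped firmly (about 8 N with no further travel). Last I backed the tip away and raised it clear.
- **Against the rail:** In both views the cassette's outer edge reads 29–31 mm from the rail face, against 30 mm for touching.
- **Against the end stop:** The trailing end lies within about 1 mm of where a seated cassette's would be, in both views.
- **Bystanders:** In the last picture the pot and the steel block stand where they were. I saw no contact with anything on the table, but I did not measure those things again.
- **Where the checks disagreed:** The two cameras put the trailing end about 3 mm apart. The stop's lip is offset the same way by about 2 mm, so I take this as calibration error. The angle estimates also differed, about −0.02 to −0.04 rad from the top view and up to +0.04 rad from the side view. That is within the 0.05 rad limit and close to pixel resolution.

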